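# Hook the rinsing basket into the tub on the stall's scale

### The job

Pick up the small steel basket by its wooden grip and hang it inside the white tub, with its bent lip hooked over the tub wall and slipped down between that wall and the steel spring clip. The clip resists and the tub gives under load on its spring scale, so press the lip firmly but gently down until it sits fully home on the rim, then let go and leave the basket hanging straight. Leave the jars, pots, cup and brush alone.

Things in the scene. Friction and masses are not known exactly. Their poses are not given: they have to be found in the camera images.
- basket: Loose steel basket, 0.18 to 0.37 kg, upright on the table. Sizes in mm. Origin: centre of the bin's underside, z up. Bin 60 (x) x 100 (y) x 55 high. The back plate (the bin's +x side, outer face x = 30) runs up, 60 wide, to a bridge, z = 85 to 89; from it the bent lip hangs down at x = 39 to 43. Back plate and lip leave a slot 9 wide, open below.
- grip (a point): Where to hold the basket: middle of its wooden grip, a flat upright tab 12 mm thick (x), 40 wide (y), 45 high, standing on the bridge. x = 34.5, y = 0, z = 115 in the basket's frame: 26 above the bridge's top, 19 below the tab's top, 30 above lip_seat. Axes as the basket's.
- lip_seat (a point): Middle of the basket's slot, on the bridge's underside: x = 34.5, y = 0, z = 85 mm in the basket's frame. It lies on rim_seat when the lip is home. Axes as the basket's.
- lip_edge (a point): Middle of the lower edge of the basket's bent lip: x = 41, y = 0, z = 57 mm in the basket's frame, 28 below the bridge's underside. The lip is 4 thick (x) and 60 wide (y). Axes as the basket's.
- tub: Open white plastic tub, outside 180 (x) x 220 (y) x 100 mm high, walls and floor 6 thick. Origin: centre of its underside, 62 above the table, z up. It stands on a spring scale fixed to the table and moves only up and down: it sinks about 0.9 mm per newton pressed on it beyond the first 2 N, at most 22, and springs back. More than 25 N is rough.
- rim_seat (a point): Where the lip belongs: top of the tub's +x wall, mid-thickness and mid-length (x = 87, y = 0, z = 100 mm in the tub's frame), 162 above the table when unloaded. Axes as the tub's; +x points out of the tub. The basket's bin goes inside, the lip outside. When the bridge meets the rim the resistance rises.
- clip_mouth (a point): Throat of the steel spring clip on the outside of the tub's +x wall, 44 mm wide (y), 24 below the rim. Upright leaf 1 mm off the wall from here down to 46 below the rim, flared above to 10 off the wall just below the rim. The lip goes between wall and leaf; the leaf yields outwards up to 12 (1900 N/m). Entering takes roughly 7 to 15 N of push on the basket, more than the basket weighs; friction then holds the lip.
- jar_a: Bystander: lidded glass jar, 52 across, 85 high, between the task's things. Origin: centre of its underside.
- pot_small: Bystander: small clay pot, 54 across, 70 high, between the task's things. Origin: centre of its underside.
- jar_b: Bystander: lidded glass jar, 52 across, 85 high, in the middle, far from the robot. Origin: centre of its underside.
- cup: Bystander: clay cup, 72 across, 80 high, in the middle, far from the robot. Origin: centre of its underside.
- brush: Bystander: brush lying on the right of the table. Origin: its middle.
- pot_round: Bystander: round clay pot, 100 across, 105 high, on the left of the table. Origin: centre of its underside.
Mind the look-alikes: they are no part of the job. Leave any green look-alike of the basket alone.

How it is judged:
By the outcome, as a careful person would: the job done as asked, in the order asked, and still so for the second after the job is handed in, with the robot touching nothing.
It also fails if it takes over 72 s, if anything falls off the work surface, if the arm or the gripper's body presses on something with over 40 N, if the wrist force passes 120 N, or if a joint passes its speed limit or range.

### The arm

A 6-joint arm with a two-finger parallel gripper is mounted at the origin on the work surface. World frame = base frame: x ahead of the robot, y to its left, z up, the work surface at z = 0. Lengths are in m, angles in rad, forces in N, time in s.
With the tool pointing down it reaches from about 0.25 to 0.725 m from the base axis. Payload 9.7 kg.
Tool frame: the origin (TCP) lies at the very end of the fingers, on their centre line; the grasp point (between the pads) lies 19 mm behind it (r.hold_point_z is the distance from the TCP to the grasp point, in m); z points along the fingers, y is the direction in which the jaws open and shut (so a half turn about z gives the same grasp; the last joint's range is limited). The gripper opens to 85 mm and grips with 20 to 120 N. Pads are 22 mm wide; open, the fingers measure 114 mm over their backs; the gripper's body (76 mm by 85 mm) begins 54 mm behind the grasp point. The pads swing forward as they close: fully open they stand 13 mm farther back than shut.
Start: joints at [1.131, 0.087, 0.176, 1.66, 0, 1.571], TCP at [0.234, 0.498, 0.231] pointing down, gripper open.
Joint ranges: [-3.13, 3.13], [-0.85, 1.81], [-1.15, 1.24], [-2.2, 2.28], [-1.44, 1.52], [-3.14, 3.14]. Speed limits (rad/s): [2.22, 2.22, 2.57, 3.14, 3.14, 3.14].

### API

Orientations are given as a 3x3 rotation matrix whose columns are the frame's x, y, z axes.
In Python, from station import r, eyes, ticket gives the robot as it stands.
- The arm moves only by the tool jog_arm, never from a script. Its argument "motion" is a list of rows, each an object with "rotation": the turn, a rotation vector about the tool's x, y, z normalised to -1 to 1, where 1 is 2 rad, a list of three; "offset": the shift along the tool's x, y, z normalised to -1 to 1, where 1 is 20 mm, a list of three; "claw": the opening, from 0 (shut) to 1 (fully open). A call has exactly 5 rows; each row shifts and turns the commanded pose from where the row before left it, along the tool's axes as they then stand; what a row does not reach is not made up. A row lasts 1/12 s, in which the tool goes at most 41.7 mm and 7.16 degrees, less where a joint would pass 70% of its speed; a pose out of reach is approached as far as the arm can. A call with a number of a shift or a turn outside -1 to 1 is refused whole. A call with a gripper value outside its range is refused whole. The fingers move at their own pace and stop on an object; the grip force is fixed at half the most. Time passes only in rows, so rows that do not move let the fingers close, or fill a call up. It gives the time, the measured TCP pose, the force and the opening at its end, in the units of the state.
- r.get_state(): the state, without advancing time (a new reading comes with each control period).
- eyes.capture(name): name is "side" or "top"; returns a dict with "image" (384x512x3 uint8, blue, green, red), "vfov" (degrees; the focal length in pixels is half the picture's height over the tangent of half this angle, whatever the lens; pixels are square), "cx", "cy" (the principal point, pixels), "position" and "attitude" of the camera in the world. Camera axes: x right, y down, z forward; pixel columns grow to the right and rows downward; lengths in m; the calibration is good to about 2 mm. A picture is of the moment at which its call begins. There is no depth.
- ticket.close_job(): hands the job in, once; it reports no verdict.
The state is a dict: "time_s": time; "joints": joint angles; "qvel": joint speeds; "joint_efforts": joint torques, N m; "tool_pos": TCP position; "ee_rot": TCP orientation; "wrist_force": force on the tool from outside, world axes, zero at the start; "wrist_torque": the same for the moment, N m; "finger_gap": finger opening in m.
Only numpy, scipy, OpenCV 4.12 (cv2) and the standard library are available. Lean on these libraries where they do the work, as an engineer would, in place of code of your own. Each camera call takes 0.05 s, during which the arm holds its last target.

## Working session

There is one attempt and no reset: what is moved stays moved. The work goes in short steps, Python scripts to look and compute and a tool call to move; the robot and the scene stay as the last step left them, time stands still between calls to the robot, and variables do not carry over. Pictures are saved under pics/ and viewed, and the job is handed in when it is done.

Besides the shell and the picture viewer there is one more tool, called after ">>>" as name(argument=value, ...), one argument or row to a line, values as JSON. jog_arm: Moves the arm, as the interface text tells. Its arguments: {"type":"object","properties":{"motion":{"type":"array"}},"required":["motion"]}

```bash
ls; mkdir -p pics
python3 - <<'E'
from station import r, eyes, ticket
import cv2,numpy as np
np.set_printoptions(precision=4,suppress=True)
s=r.get_state(); print(s)
for n in("side","top"):
    c=eyes.capture(n); cv2.imwrite(f"pics/{n}0.png",c["image"]); print(n,{k:v for k,v in c.items() if k!="image"})
E
```

```text
pics
{'time_s': 0.0, 'joints': array([ 1.131 ,  0.0874,  0.1751,  1.6598, -0.    ,  1.5708]), 'qvel': array([-0.0001,  0.0005, -0.0008, -0.0008, -0.    ,  0.0026]), 'joint_efforts': array([  0.0004, -52.0385,  46.4807,   0.0164,   0.0001,   0.    ]), 'tool_pos': array([0.2341, 0.4974, 0.2306]), 'ee_rot': array([[-0.9048,  0.4257, -0.0006],
       [ 0.4257,  0.9048, -0.0012],
       [-0.    , -0.0013, -1.    ]]), 'wrist_force': array([-0.134 ,  0.4433,  0.0605]), 'wrist_torque': array([-0.0309, -0.0046, -0.0088]), 'finger_gap': 0.08528961911697938}
side {'vfov': 49.38091080847301, 'cx': 259.7800836459855, 'cy': 189.3757431507625, 'position': array([-0.0641, -0.6263,  1.0718]), 'attitude': array([[ 0.7168, -0.5042,  0.4816],
       [-0.6972, -0.5262,  0.4868],
       [ 0.008 , -0.6848, -0.7287]])}
top {'vfov': 57.70071990897897, 'cx': 253.87466219276575, 'cy': 191.80938313789116, 'position': array([0.3306, 0.0062, 1.0483]), 'attitude': array([[-0.1246, -0.9712,  0.2029],
       [-0.9922,  0.1228, -0.0213],
       [-0.0042, -0.204 , -0.979 ]])}
```

View pics/side0.png

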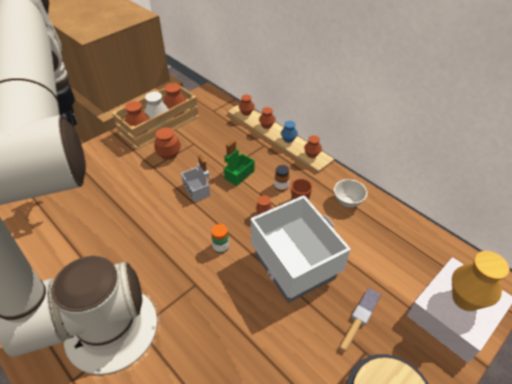

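View pics/top0.png

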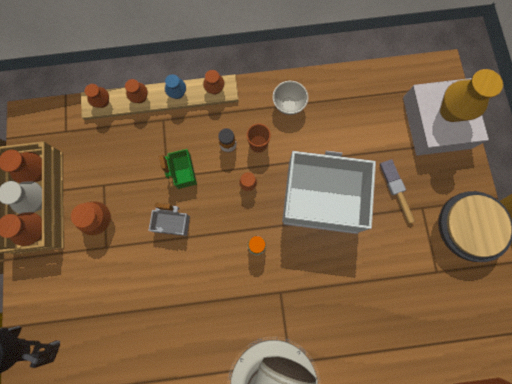

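Run:
```python
import cv2,numpy as np
s=cv2.imread("pics/side0.png");t=cv2.imread("pics/top0.png")
f=lambda im,x,y,w,h,k:cv2.resize(im[y:y+h,x:x+w],(w*k,h*k),interpolation=cv2.INTER_CUBIC)
cv2.imwrite("pics/c_b.png",np.hstack([f(s,170,145,60,60,6),f(t,140,185,60,60,6)]))
cv2.imwrite("pics/c_t.png",np.hstack([f(s,240,190,116,110,3),f(t,270,140,116,110,3)]))
```

```text
(no output)
```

View pics/c_b.png

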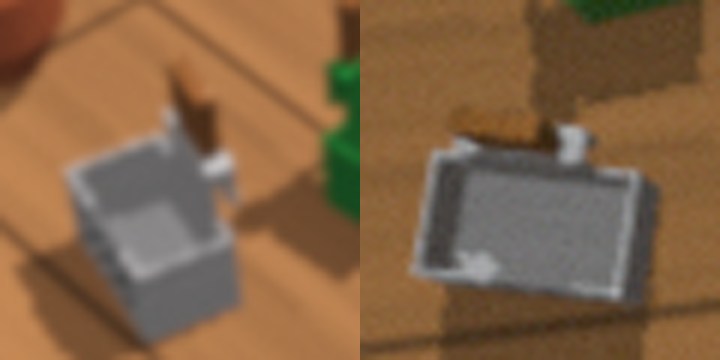

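View pics/c_t.png

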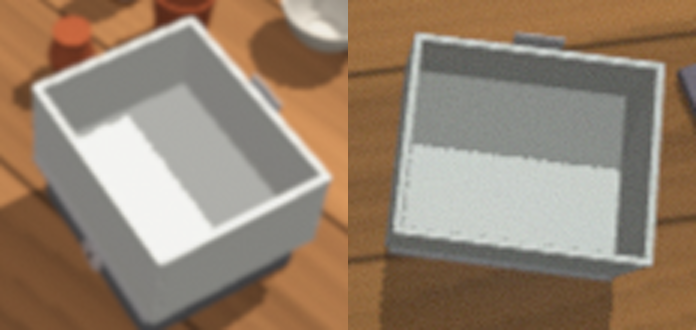

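```bash
cat > h.py <<'E'
from station import r, eyes, ticket
import cv2,numpy as np
from scipy.optimize import least_squares
from scipy.spatial.transform import Rotation as Ro
np.set_printoptions(precision=4,suppress=True)
def cam(c):
    f=192/np.tan(np.radians(c["vfov"])/2)
    return dict(f=f,cx=c["cx"],cy=c["cy"],p=np.array(c["position"]),R=np.array(c["attitude"]))
def proj(k,P):
    q=(np.atleast_2d(P)-k["p"])@k["R"]
    return np.c_[k["cx"]+k["f"]*q[:,0]/q[:,2],k["cy"]+k["f"]*q[:,1]/q[:,2]]
def crop2px(pts,ox,oy,s): return (np.array(pts,float)+.5)/s-.5+[ox,oy]
def place(v,M,z0): # v=x,y,yaw
    c,s=np.cos(v[2]),np.sin(v[2]); M=np.array(M,float)
    return np.c_[v[0]+c*M[:,0]-s*M[:,1],v[1]+s*M[:,0]+c*M[:,1],M[:,2]+z0]
def fit(obs,z0,x0,fixz=True):
    if fixz: fn=lambda v:np.concatenate([(proj(k,place(v,M,z0))-px).ravel() for k,M,px in obs])
    else: fn=lambda v:np.concatenate([(proj(k,place(v,M,v[3]))-px).ravel() for k,M,px in obs])
    s=least_squares(fn,x0 if fixz else list(x0)+[z0],loss='soft_l1'); return s.x,fn(s.x)
E
cat > m.py <<'E'
from h import *
ks=cam(eyes.capture("side"));kt=cam(eyes.capture("top"))
b=[.03,.05,.055]; C=lambda sx,sy,z=.055:[sx*.03,sy*.05,z]
so=([C(-1,1),C(-1,-1),C(1,-1),C(-1,-1,0),C(1,-1,0)],crop2px([(68,168),(135,280),(235,240),(150,342),(240,302)],170,145,6))
to=([C(1,1),C(1,-1),C(-1,-1),C(-1,1)],crop2px([(72,150),(280,172),(275,298),(53,275)],140,185,6))
for lab,o in(("side",[(ks,)+so]),("top",[(kt,)+to]),("both",[(ks,)+so,(kt,)+to])):
    print(lab,*fit(o,0,[.45,.25,0]))
T=lambda a,b:[a*.09,b*.11,.1]
so=([T(-1,1),T(1,1),T(1,-1),T(-1,-1)],crop2px([(35,90),(190,18),(328,178),(160,265)],240,190,3))
to=([T(1,1),T(1,-1),T(-1,-1),T(-1,1)],crop2px([(67,35),(315,65),(302,265),(47,235)],270,140,3))
for lab,o in(("side",[(ks,)+so]),("top",[(kt,)+to]),("both",[(ks,)+so,(kt,)+to])):
    print("tub",lab,*fit(o,.062,[.45,-.1,0]))
print("tubz",*fit(o,.062,[.45,-.1,0],False))
E
python3 m.py
```

```text
side [ 0.4828  0.2444 -0.2471] [-0.2603 -0.0954  0.273  -0.421  -0.0035 -0.1797 -0.4641  0.2161  0.4474
  0.4771]
top [ 0.4804  0.2403 -0.2202] [ 0.4471  0.2756  0.1414 -0.1419 -1.8616 -0.3056  0.3633  0.1894]
both [ 0.4809  0.2419 -0.2321] [-0.4024  0.6804  0.5631  0.2563  0.19    0.3109 -0.1796  0.8905  0.637
  0.966   0.0308 -0.0419 -0.3405 -0.0532 -2.598  -0.2402 -0.3045 -0.1613]
tub side [ 0.4983 -0.2096 -0.2462] [-1.4361 -0.6896  0.1479 -0.1854  1.0041 -0.0646 -0.0596  0.5818]
tub top [ 0.4968 -0.2117 -0.2485] [-0.1282 -0.1186  0.0869 -0.4261  0.6445  0.5387 -0.5903 -0.0371]
tub both [ 0.4973 -0.2109 -0.2473] [-1.3688 -0.2733  0.2933  0.2327  1.1436  0.4952 -0.0219  1.1506 -0.4967
 -0.2164 -0.2845 -0.6177  0.3411  0.3408 -0.8918 -0.1335]
tubz [ 0.497  -0.2109 -0.2472  0.0631] [-1.4545 -0.4501  0.2509  0.043   1.1428  0.3268 -0.0718  1.0041 -0.4335
 -0.2283 -0.118  -0.6247  0.5158  0.4209 -0.8288 -0.0599]
```

```bash
cat > ov.py <<'E'
from h import *
def box(x0,x1,y0,y1,z0,z1):
    P=np.array([[x,y,z] for x in(x0,x1) for y in(y0,y1) for z in(z0,z1)])/1e3
    E=[(i,i^b) for i in range(8) for b in(1,2,4) if i<i^b]; return P,E
BASK=[box(-30,30,-50,50,0,55),box(26,30,-30,30,55,89),box(30,43,-30,30,85,89),box(39,43,-30,30,57,89),box(28.5,40.5,-20,20,89,134)]
TUB=[box(-90,90,-110,110,0,100),box(-84,84,-104,104,6,100)]
def draw(c,pl,ox,oy,w,h,k,models):
    im=cv2.resize(c["image"][oy:oy+h,ox:ox+w],(w*k,h*k),interpolation=cv2.INTER_CUBIC);K=cam(c)
    for M,v,z,col in models:
        for P,E in M:
            q=(proj(K,place(v,P,z))-[ox,oy]+.5)*k-.5
            for a,b in E: cv2.line(im,tuple(int(round(t*8)) for t in q[a]),tuple(int(round(t*8)) for t in q[b]),col,1,cv2.LINE_AA,3)
    cv2.imwrite(pl,im)
    return im
E
python3 - <<'E'
from ov import *
s=eyes.capture("side");t=eyes.capture("top")
B=(BASK,[.4812,.242,-.236],0,(0,255,255));T=(TUB,[.4973,-.2109,-.2473],.062,(0,255,255))
a=draw(s,"pics/x.png",170,140,60,65,6,[B]);b=draw(t,"pics/x.png",140,185,60,65,6,[B])
cv2.imwrite("pics/ovb.png",np.hstack([a,b]))
a=draw(s,"pics/x.png",240,190,116,110,3,[T]);b=draw(t,"pics/x.png",270,140,116,110,3,[T])
cv2.imwrite("pics/ovt.png",np.hstack([a,b]))
E
```

```text
(no output)
```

View pics/ovb.png

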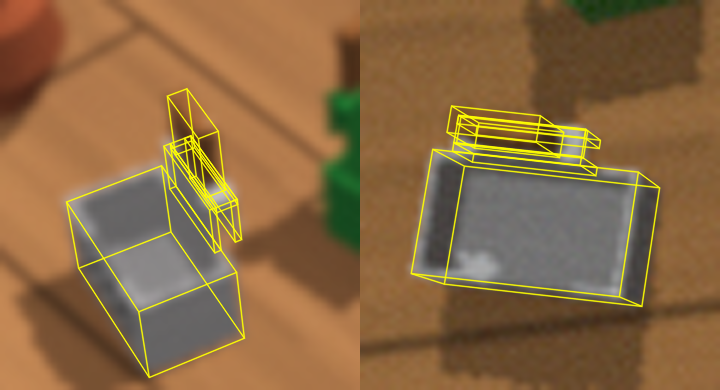

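View pics/ovt.png

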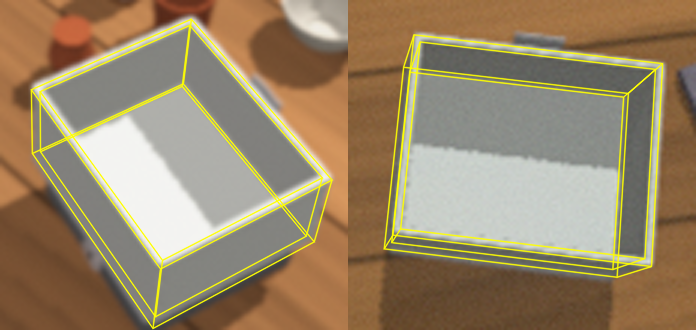

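Candidates for the basket: the steel basket at side (195,183) / top (169,222), and the green look-alike at side (238,165) / top (181,169). The grey steel one matches the description, and the crop and overlay confirm its shape. Now I'll move above the grip.

>>> jog_arm(
  motion=[
    {"rotation":[0,0,0],"offset":[-0.9,-0.3,0],"claw":1},
    {"rotation":[0,0,0],"offset":[-0.9,-0.3,0],"claw":1},
    {"rotation":[0,0,0],"offset":[-0.9,-0.3,0],"claw":1},
    {"rotation":[0,0,0],"offset":[-0.9,-0.3,0],"claw":1},
    {"rotation":[0,0,0],"offset":[-0.9,-0.3,0],"claw":1},
  ],
)

```text
time_s: 0.72
tool_pos: [0.3033, 0.4315, 0.2313]
ee_rot: [[-0.905, 0.426, -0.0], [0.426, 0.905, -0.0], [-0.0, -0.0, -1.0]]
wrist_force: [-0.7, -0.4, 0.8]
finger_gap: 0.0851
```

>>> jog_arm(
  motion=[
    {"rotation":[0,0,0],"offset":[-0.9,-0.3,0],"claw":1},
    {"rotation":[0,0,0],"offset":[-0.9,-0.3,0],"claw":1},
    {"rotation":[0,0,0],"offset":[-0.9,-0.3,0],"claw":1},
    {"rotation":[0,0,0],"offset":[-0.9,-0.3,0],"claw":1},
    {"rotation":[0,0,0],"offset":[-0.9,-0.3,0],"claw":1},
  ],
)

```text
time_s: 1.13
tool_pos: [0.3721, 0.366, 0.2313]
ee_rot: [[-0.905, 0.426, -0.0], [0.426, 0.905, -0.0], [-0.0, -0.0, -1.0]]
wrist_force: [-0.3, 0.8, 0.8]
finger_gap: 0.0856
```

>>> jog_arm(
  motion=[
    {"rotation":[0,0,0],"offset":[-0.9,-0.3,0],"claw":1},
    {"rotation":[0,0,0],"offset":[-0.9,-0.3,0],"claw":1},
    {"rotation":[0,0,0],"offset":[-0.9,-0.3,0],"claw":1},
    {"rotation":[0,0,0],"offset":[-0.9,-0.3,0],"claw":1},
    {"rotation":[0,0,0],"offset":[-0.9,-0.3,0],"claw":1},
  ],
)

```text
time_s: 1.55
tool_pos: [0.4407, 0.3005, 0.2313]
ee_rot: [[-0.905, 0.426, -0.0], [0.426, 0.905, -0.0], [0.0, -0.0, -1.0]]
wrist_force: [0.4, -0.4, 0.5]
finger_gap: 0.0854
```

>>> jog_arm(
  motion=[
    {"rotation":[0,0,0.06],"offset":[0,0,0],"claw":1},
    {"rotation":[0,0,0.06],"offset":[0,0,0],"claw":1},
    {"rotation":[0,0,0.06],"offset":[0,0,0],"claw":1},
    {"rotation":[0,0,0.06],"offset":[0,0,0],"claw":1},
    {"rotation":[0,0,0.06],"offset":[0,0,0],"claw":1},
  ],
)

```text
time_s: 1.97
tool_pos: [0.4402, 0.3012, 0.2312]
ee_rot: [[-0.501, 0.865, -0.0], [0.865, 0.501, -0.0], [0.0, -0.0, -1.0]]
wrist_force: [-0.3, -0.1, -0.6]
finger_gap: 0.086
```

>>> jog_arm(
  motion=[
    {"rotation":[0,0,0.06],"offset":[0,0,0],"claw":1},
    {"rotation":[0,0,0.06],"offset":[0,0,0],"claw":1},
    {"rotation":[0,0,0.06],"offset":[0,0,0],"claw":1},
    {"rotation":[0,0,0.06],"offset":[0,0,0],"claw":1},
    {"rotation":[0,0,0.06],"offset":[0,0,0],"claw":1},
  ],
)

```text
time_s: 2.38
tool_pos: [0.4401, 0.3013, 0.2312]
ee_rot: [[0.075, 0.997, -0.0], [0.997, -0.075, -0.0], [-0.0, -0.0, -1.0]]
wrist_force: [-0.4, -1.1, -0.1]
finger_gap: 0.0854
```

>>> jog_arm(
  motion=[
    {"rotation":[0,0,0.04],"offset":[0,0,0],"claw":1},
    {"rotation":[0,0,0.04],"offset":[0,0,0],"claw":1},
    {"rotation":[0,0,0],"offset":[-0.48,0.88,0],"claw":1},
    {"rotation":[0,0,0],"offset":[-0.48,0.88,0],"claw":1},
    {"rotation":[0,0,0],"offset":[-0.48,0.88,0],"claw":1},
  ],
)

```text
time_s: 2.8
tool_pos: [0.4854, 0.2609, 0.2313]
ee_rot: [[0.226, 0.974, 0.0], [0.974, -0.226, 0.0], [0.0, 0.0, -1.0]]
wrist_force: [0.2, 0.7, 0.1]
finger_gap: 0.0854
```

>>> jog_arm(
  motion=[
    {"rotation":[0,0,0],"offset":[-0.48,0.88,0],"claw":1},
    {"rotation":[0,0,0],"offset":[-0.48,0.88,0],"claw":1},
    {"rotation":[0,0,0],"offset":[0,0,1],"claw":1},
    {"rotation":[0,0,0],"offset":[0,0,1],"claw":1},
    {"rotation":[0,0,0],"offset":[0,0,1],"claw":1},
  ],
)

```text
time_s: 3.22
tool_pos: [0.5154, 0.2342, 0.1705]
ee_rot: [[0.228, 0.974, 0.0], [0.974, -0.228, 0.0], [0.0, 0.0, -1.0]]
wrist_force: [-0.5, -0.4, -0.9]
finger_gap: 0.0852
```

```bash
cat > look.py <<'E'
import sys
from ov import *
s=eyes.capture("side");t=eyes.capture("top")
cv2.imwrite("pics/%s_s.png"%sys.argv[1],s["image"]);cv2.imwrite("pics/%s_t.png"%sys.argv[1],t["image"])
B=(BASK,[.4812,.242,-.236],0,(0,255,255))
st=r.get_state();print(st["tool_pos"],st["ee_rot"],st["wrist_force"],st["time_s"])
a=draw(s,"pics/x.png",150,100,100,110,4,[B]);b=draw(t,"pics/x.png",120,150,100,110,4,[B])
K=cam(s);q=(proj(K,st["tool_pos"])[0]-[150,100]+.5)*4; cv2.circle(a,tuple(int(i) for i in q),3,(255,0,255),-1)
K=cam(t);q=(proj(K,st["tool_pos"])[0]-[120,150]+.5)*4; cv2.circle(b,tuple(int(i) for i in q),3,(255,0,255),-1)
cv2.imwrite("pics/%s.png"%sys.argv[1],np.hstack([a,b]))
E
python3 look.py pre
```

```text
[0.5137 0.2338 0.168 ] [[ 0.2273  0.9738 -0.0047]
 [ 0.9738 -0.2273 -0.0022]
 [-0.0032 -0.0041 -1.    ]] [-0.2064 -0.6467  0.0762] 3.3167
```

View pics/pre.png

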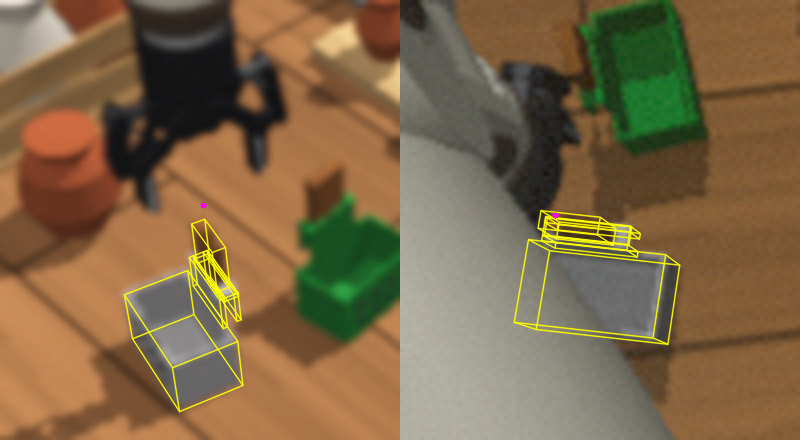

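>>> jog_arm(
  motion=[
    {"rotation":[0,0,0],"offset":[0,0,0.94],"claw":1},
    {"rotation":[0,0,0],"offset":[0,0,0.94],"claw":1},
    {"rotation":[0,0,0],"offset":[0,0,0.94],"claw":1},
    {"rotation":[0,0,0],"offset":[0,0,0.94],"claw":1},
    {"rotation":[0,0,0],"offset":[0,0,0],"claw":1},
  ],
)

```text
time_s: 3.73
tool_pos: [0.5137, 0.2341, 0.0937]
ee_rot: [[0.227, 0.974, -0.004], [0.974, -0.227, -0.002], [-0.002, -0.003, -1.0]]
wrist_force: [-0.9, -0.2, -0.4]
finger_gap: 0.0852
```

>>> jog_arm(
  motion=[
    {"rotation":[0,0,0],"offset":[0,0,0],"claw":0.3},
    {"rotation":[0,0,0],"offset":[0,0,0],"claw":0},
    {"rotation":[0,0,0],"offset":[0,0,0],"claw":0},
    {"rotation":[0,0,0],"offset":[0,0,0],"claw":0},
    {"rotation":[0,0,0],"offset":[0,0,0],"claw":0},
  ],
)

```text
time_s: 4.15
tool_pos: [0.5154, 0.2348, 0.0971]
ee_rot: [[0.227, 0.974, 0.001], [0.974, -0.227, 0.001], [0.001, 0.001, -1.0]]
wrist_force: [0.4, -0.6, -0.0]
finger_gap: 0.0256
```

>>> jog_arm(
  motion=[
    {"rotation":[0,0,0],"offset":[0,0,0],"claw":0},
    {"rotation":[0,0,0],"offset":[0,0,0],"claw":0},
    {"rotation":[0,0,0],"offset":[0,0,0],"claw":0},
    {"rotation":[0,0,0],"offset":[0,0,0],"claw":0},
    {"rotation":[0,0,0],"offset":[0,0,0],"claw":0},
  ],
)

```text
time_s: 4.57
tool_pos: [0.5152, 0.2347, 0.0969]
ee_rot: [[0.227, 0.974, 0.001], [0.974, -0.227, 0.001], [0.001, 0.001, -1.0]]
wrist_force: [-1.2, 0.1, 6.4]
finger_gap: 0.0113
```

```bash
python3 look.py grasp
```

```text
[0.5152 0.2347 0.0968] [[ 0.2269  0.9739  0.0009]
 [ 0.9739 -0.2269  0.0005]
 [ 0.0007  0.0008 -1.    ]] [-0.603  -0.0326  5.9507] 4.6667
```

View pics/grasp.png

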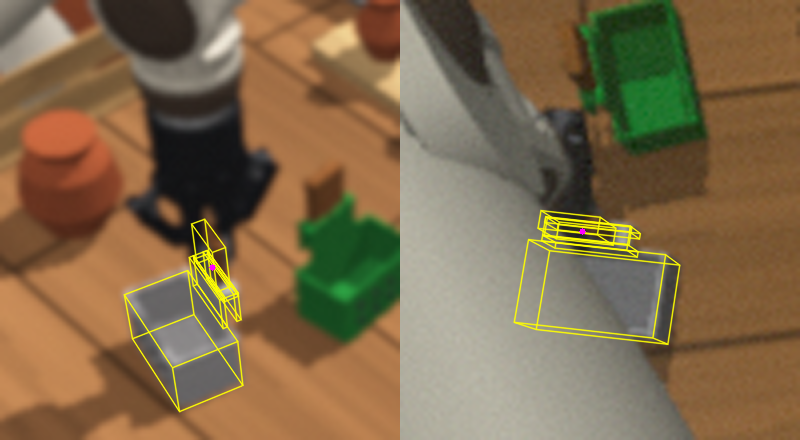

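>>> jog_arm(
  motion=[
    {"rotation":[0,0,0],"offset":[0,0,-0.3],"claw":0},
    {"rotation":[0,0,0],"offset":[0,0,-0.7],"claw":0},
    {"rotation":[0,0,0],"offset":[0,0,-1],"claw":0},
    {"rotation":[0,0,0],"offset":[0,0,-1],"claw":0},
    {"rotation":[0,0,0],"offset":[0,0,-1],"claw":0},
  ],
)

```text
time_s: 5.08
tool_pos: [0.5145, 0.2343, 0.1764]
ee_rot: [[0.227, 0.974, -0.001], [0.974, -0.227, -0.001], [-0.001, -0.001, -1.0]]
wrist_force: [-0.2, -0.1, -2.9]
finger_gap: 0.0113
```

>>> jog_arm(
  motion=[
    {"rotation":[0,0,0],"offset":[0,0,-1],"claw":0},
    {"rotation":[0,0,0],"offset":[0,0,-1],"claw":0},
    {"rotation":[0,0,0],"offset":[0,0,-1],"claw":0},
    {"rotation":[0,0,0],"offset":[0,0,-1],"claw":0},
    {"rotation":[0,0,0],"offset":[0,0,-1],"claw":0},
  ],
)

```text
time_s: 5.5
tool_pos: [0.5147, 0.2344, 0.2767]
ee_rot: [[0.227, 0.974, -0.001], [0.974, -0.227, -0.001], [-0.001, -0.001, -1.0]]
wrist_force: [1.0, -0.2, -2.9]
finger_gap: 0.0115
```

>>> jog_arm(
  motion=[
    {"rotation":[0,0,0],"offset":[0,0,-0.5],"claw":0},
    {"rotation":[0,0,0],"offset":[0,0,0],"claw":0},
    {"rotation":[0,0,0],"offset":[0,0,0],"claw":0},
    {"rotation":[0,0,0],"offset":[0,0,0],"claw":0},
    {"rotation":[0,0,0],"offset":[0,0,0],"claw":0},
  ],
)

```text
time_s: 5.92
tool_pos: [0.5146, 0.2344, 0.2847]
ee_rot: [[0.227, 0.974, -0.002], [0.974, -0.227, -0.001], [-0.001, -0.002, -1.0]]
wrist_force: [-0.3, 0.7, -3.5]
finger_gap: 0.0115
```

```bash
python3 look.py lift
```

```text
[0.5147 0.2344 0.2851] [[ 0.227   0.9739 -0.0014]
 [ 0.9739 -0.227  -0.0006]
 [-0.001  -0.0012 -1.    ]] [-0.1344  0.1329 -3.0406] 6.0167
```

View pics/lift_s.png

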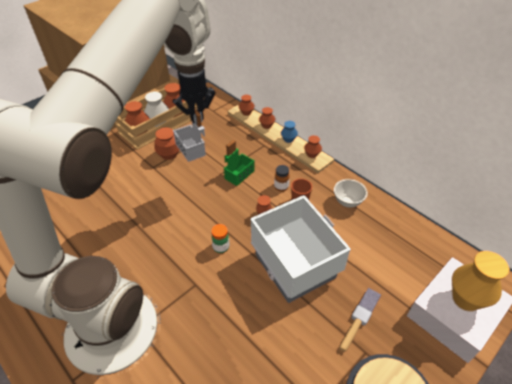

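>>> jog_arm(
  motion=[
    {"rotation":[0,0,0.009],"offset":[-0.4,0.15,-0.3],"claw":0},
    {"rotation":[0,0,0],"offset":[-0.7,0.28,0],"claw":0},
    {"rotation":[0,0,0],"offset":[-0.95,0.37,0],"claw":0},
    {"rotation":[0,0,0],"offset":[-0.95,0.37,0],"claw":0},
    {"rotation":[0,0,0],"offset":[-0.95,0.37,0],"claw":0},
  ],
)

```text
time_s: 6.43
tool_pos: [0.5256, 0.1491, 0.2924]
ee_rot: [[0.245, 0.969, 0.0], [0.969, -0.245, -0.0], [-0.0, 0.0, -1.0]]
wrist_force: [-0.1, -0.1, -3.0]
finger_gap: 0.0113
```

>>> jog_arm(
  motion=[
    {"rotation":[0,0,0],"offset":[-0.95,0.37,0],"claw":0},
    {"rotation":[0,0,0],"offset":[-0.95,0.37,0],"claw":0},
    {"rotation":[0,0,0],"offset":[-0.95,0.37,0],"claw":0},
    {"rotation":[0,0,0],"offset":[-0.95,0.37,0],"claw":0},
    {"rotation":[0,0,0],"offset":[-0.95,0.37,0],"claw":0},
  ],
)

```text
time_s: 6.85
tool_pos: [0.5381, 0.0477, 0.2925]
ee_rot: [[0.246, 0.969, 0.0], [0.969, -0.246, -0.0], [-0.0, 0.0, -1.0]]
wrist_force: [0.7, -0.5, -3.7]
finger_gap: 0.0116
```

>>> jog_arm(
  motion=[
    {"rotation":[0,0,0],"offset":[-0.95,0.37,0],"claw":0},
    {"rotation":[0,0,0],"offset":[-0.95,0.37,0],"claw":0},
    {"rotation":[0,0,0],"offset":[-0.95,0.37,0],"claw":0},
    {"rotation":[0,0,0],"offset":[-0.95,0.37,0],"claw":0},
    {"rotation":[0,0,0],"offset":[-0.95,0.37,0],"claw":0},
  ],
)

```text
time_s: 7.27
tool_pos: [0.5507, -0.0534, 0.2925]
ee_rot: [[0.246, 0.969, 0.0], [0.969, -0.246, -0.0], [-0.0, 0.0, -1.0]]
wrist_force: [0.4, 0.2, -4.0]
finger_gap: 0.0114
```

>>> jog_arm(
  motion=[
    {"rotation":[0,0,0],"offset":[-0.95,0.37,0],"claw":0},
    {"rotation":[0,0,0],"offset":[-0.95,0.37,0],"claw":0},
    {"rotation":[0,0,0],"offset":[-0.95,0.37,0],"claw":0},
    {"rotation":[0,0,0],"offset":[-0.95,0.37,0],"claw":0},
    {"rotation":[0,0,0],"offset":[-0.95,0.37,0],"claw":0},
  ],
)

```text
time_s: 7.68
tool_pos: [0.5633, -0.1546, 0.2924]
ee_rot: [[0.246, 0.969, 0.0], [0.969, -0.246, -0.0], [-0.0, 0.0, -1.0]]
wrist_force: [1.0, 0.8, -2.9]
finger_gap: 0.0117
```

>>> jog_arm(
  motion=[
    {"rotation":[0,0,0],"offset":[-0.95,0.37,0],"claw":0},
    {"rotation":[0,0,0],"offset":[-0.95,0.37,0],"claw":0},
    {"rotation":[0,0,0],"offset":[-0.95,0.37,0],"claw":0},
    {"rotation":[0,0,0],"offset":[-0.3,0.15,0],"claw":0},
    {"rotation":[0,0,0],"offset":[0,0,0],"claw":0},
  ],
)

```text
time_s: 8.1
tool_pos: [0.5724, -0.2221, 0.2917]
ee_rot: [[0.247, 0.969, -0.001], [0.969, -0.247, 0.0], [-0.0, -0.001, -1.0]]
wrist_force: [-0.1, 0.8, -3.9]
finger_gap: 0.0113
```

```bash
cat > look2.py <<'E'
import sys
from ov import *
s=eyes.capture("side");t=eyes.capture("top")
cv2.imwrite("pics/%s_s.png"%sys.argv[1],s["image"]);cv2.imwrite("pics/%s_t.png"%sys.argv[1],t["image"])
st=r.get_state();print(st["tool_pos"],st["ee_rot"],st["wrist_force"],st["time_s"])
yaw=np.arctan2(st["ee_rot"][1,1],st["ee_rot"][0,1])
g=st["tool_pos"]; R=st["ee_rot"]
B=(BASK,[g[0]-.0345*np.cos(yaw),g[1]-.0345*np.sin(yaw),yaw],g[2]+.0182-.115,(0,255,255))
tv=[.4973,-.2109,-.2473];T=(TUB,tv,.062,(0,255,0))
seat=place(tv,[[.087,0,.1]],.062)[0]; d=seat-(g-[0,0,.0118])
print("yaw",yaw,"to go in tub axes mm",1e3*np.array([np.cos(tv[2])*d[0]+np.sin(tv[2])*d[1],-np.sin(tv[2])*d[0]+np.cos(tv[2])*d[1],d[2]]),"tool",1e3*R.T@d)
a=draw(s,"pics/x.png",240,120,116,180,3,[B,T]);b=draw(t,"pics/x.png",270,120,116,180,3,[B,T])
a0=draw(s,"pics/x.png",240,120,116,180,3,[])
cv2.imwrite("pics/%s.png"%sys.argv[1],np.hstack([a,b])); cv2.imwrite("pics/%s_n.png"%sys.argv[1],a0)
E
python3 look2.py over
```

```text
[ 0.5724 -0.2202  0.2921] [[ 0.2453  0.9694 -0.0002]
 [ 0.9694 -0.2453  0.0004]
 [ 0.0003 -0.0003 -1.    ]] [ 0.1223  0.6872 -3.5705] 8.2
yaw -0.247879703563887 to go in tub axes mm [  11.9092   -9.3786 -118.3447] tool [ -9.4116  11.9529 118.3377]
```

View pics/over.png

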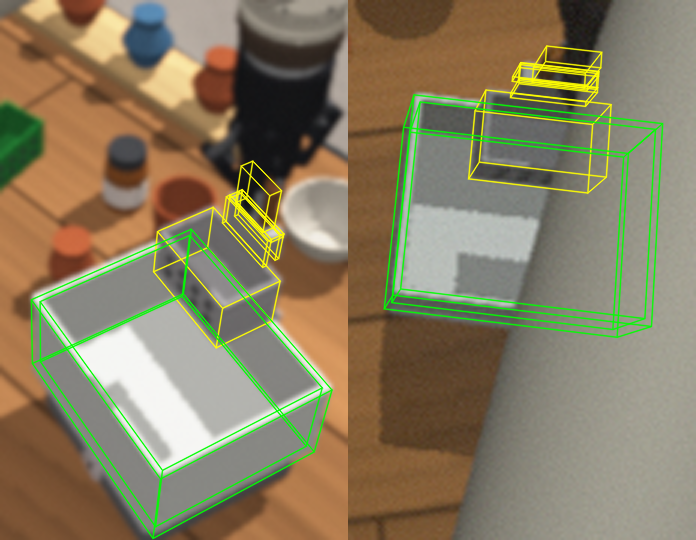

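View pics/over_s.png

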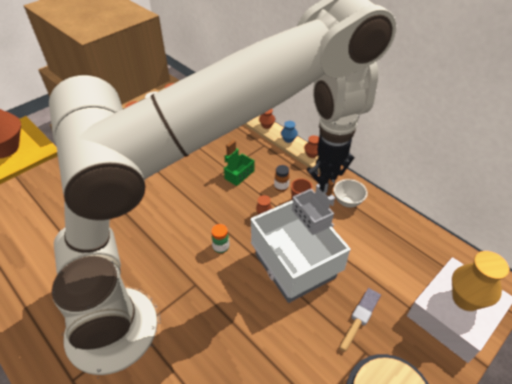

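```bash
cat > zoom.py <<'E'
import sys
from ov import *
# refine the held basket drawn from tool pose, zoomed
def go(name,dx=0,dy=0,dz=0):
    s=eyes.capture("side");st=r.get_state();g=st["tool_pos"];yaw=np.arctan2(st["ee_rot"][1,1],st["ee_rot"][0,1])
    B=(BASK,[g[0]-.0345*np.cos(yaw),g[1]-.0345*np.sin(yaw),yaw],g[2]+.0182-.115,(0,255,255))
    q=proj(cam(s),g-[0,0,.03])[0]; ox,oy=int(q[0])-38,int(q[1])-35
    a=draw(s,"pics/x.png",ox,oy,64,85,6,[]);b=draw(s,"pics/x.png",ox,oy,64,85,6,[B])
    cv2.imwrite("pics/%s.png"%name,np.hstack([a,b]))
go(sys.argv[1])
E
python3 zoom.py z1
```

```text
(no output)
```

View pics/z1.png

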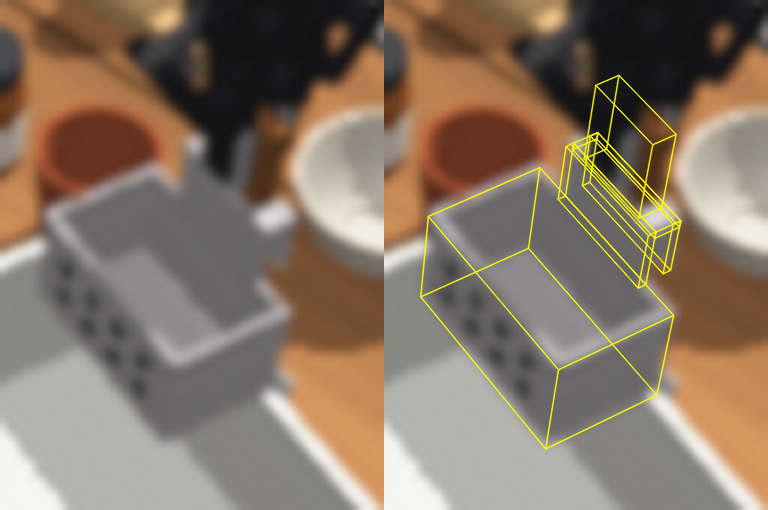

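>>> jog_arm(
  motion=[
    {"rotation":[0,0,0],"offset":[-0.47,0.25,0],"claw":0},
    {"rotation":[0,0,0],"offset":[0,0,0.5],"claw":0},
    {"rotation":[0,0,0],"offset":[0,0,0.5],"claw":0},
    {"rotation":[0,0,0],"offset":[0,0,0.5],"claw":0},
    {"rotation":[0,0,0],"offset":[0,0,0],"claw":0},
  ],
)

```text
time_s: 8.67
tool_pos: [0.5749, -0.2301, 0.2602]
ee_rot: [[0.244, 0.97, -0.002], [0.97, -0.244, 0.001], [0.0, -0.003, -1.0]]
wrist_force: [0.5, 0.2, -3.9]
finger_gap: 0.0114
```

>>> jog_arm(
  motion=[
    {"rotation":[0,0,0],"offset":[0,0,0.5],"claw":0},
    {"rotation":[0,0,0],"offset":[0,0,0.5],"claw":0},
    {"rotation":[0,0,0],"offset":[0,0,0.5],"claw":0},
    {"rotation":[0,0,0],"offset":[0,0,0.5],"claw":0},
    {"rotation":[0,0,0],"offset":[0,0,0],"claw":0},
  ],
)

```text
time_s: 9.08
tool_pos: [0.5748, -0.2301, 0.2207]
ee_rot: [[0.244, 0.97, -0.002], [0.97, -0.244, 0.001], [0.0, -0.002, -1.0]]
wrist_force: [0.2, 0.2, -2.5]
finger_gap: 0.0112
```

```bash
python3 look2.py in1
```

```text
[ 0.5752 -0.2304  0.2227] [[ 0.2441  0.9697  0.0001]
 [ 0.9697 -0.2441 -0.    ]
 [-0.      0.0001 -1.    ]] [-0.3179 -0.2935 -3.1772] 9.1833
yaw -0.24659202379951162 to go in tub axes mm [  6.7176  -0.1697 -48.9148] tool [-0.1741  6.7142 48.9152]
```

View pics/in1.png

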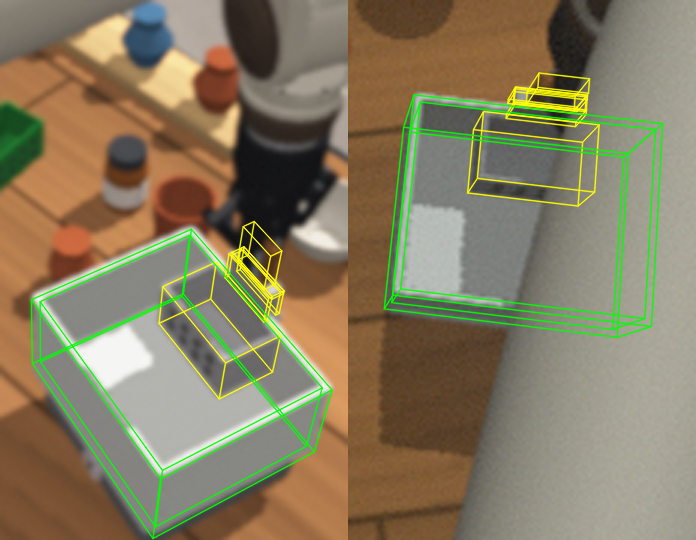

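>>> jog_arm(
  motion=[
    {"rotation":[0,0,0],"offset":[0,0,0.35],"claw":0},
    {"rotation":[0,0,0],"offset":[0,0,0.35],"claw":0},
    {"rotation":[0,0,0],"offset":[0,0.1,0],"claw":0},
    {"rotation":[0,0,0],"offset":[0,0.1,0],"claw":0},
    {"rotation":[0,0,0],"offset":[0,0,0],"claw":0},
  ],
)

```text
time_s: 9.6
tool_pos: [0.5794, -0.2317, 0.2081]
ee_rot: [[0.244, 0.97, 0.0], [0.97, -0.244, 0.0], [0.0, 0.0, -1.0]]
wrist_force: [0.5, -0.2, -3.4]
finger_gap: 0.0114
```

>>> jog_arm(
  motion=[
    {"rotation":[0,0,0],"offset":[0,0.05,0],"claw":0},
    {"rotation":[0,0,0],"offset":[0,0,0],"claw":0},
    {"rotation":[0,0,0],"offset":[0,0,0],"claw":0},
    {"rotation":[0,0,0],"offset":[0,0,0],"claw":0},
    {"rotation":[0,0,0],"offset":[0,0,0],"claw":0},
  ],
)

```text
time_s: 10.02
tool_pos: [0.58, -0.2319, 0.2082]
ee_rot: [[0.245, 0.97, 0.0], [0.97, -0.245, -0.0], [-0.0, 0.0, -1.0]]
wrist_force: [0.3, -0.1, -3.1]
finger_gap: 0.011
```

>>> jog_arm(
  motion=[
    {"rotation":[0,0,0],"offset":[0,0.05,0],"claw":0},
    {"rotation":[0,0,0],"offset":[0,0,0],"claw":0},
    {"rotation":[0,0,0],"offset":[0,0,0],"claw":0},
    {"rotation":[0,0,0],"offset":[0,0,0],"claw":0},
    {"rotation":[0,0,0],"offset":[0,0,0],"claw":0},
  ],
)

```text
time_s: 10.43
tool_pos: [0.581, -0.2321, 0.2081]
ee_rot: [[0.245, 0.97, -0.0], [0.97, -0.245, -0.0], [-0.0, -0.0, -1.0]]
wrist_force: [0.4, -0.3, -4.1]
finger_gap: 0.0108
```

>>> jog_arm(
  motion=[
    {"rotation":[0,0,0],"offset":[0,0.05,0],"claw":0},
    {"rotation":[0,0,0],"offset":[0,0,0],"claw":0},
    {"rotation":[0,0,0],"offset":[0,0,0],"claw":0},
    {"rotation":[0,0,0],"offset":[0,0,0],"claw":0},
    {"rotation":[0,0,0],"offset":[0,0,0],"claw":0},
  ],
)

```text
time_s: 10.85
tool_pos: [0.582, -0.2323, 0.2081]
ee_rot: [[0.244, 0.97, 0.0], [0.97, -0.244, 0.0], [0.0, -0.0, -1.0]]
wrist_force: [1.1, 0.0, -3.6]
finger_gap: 0.0115
```

>>> jog_arm(
  motion=[
    {"rotation":[0,0,0],"offset":[0,0.05,0],"claw":0},
    {"rotation":[0,0,0],"offset":[0,0,0],"claw":0},
    {"rotation":[0,0,0],"offset":[0,0,0],"claw":0},
    {"rotation":[0,0,0],"offset":[0,0,0],"claw":0},
    {"rotation":[0,0,0],"offset":[0,0,0],"claw":0},
  ],
)

```text
time_s: 11.27
tool_pos: [0.5829, -0.2326, 0.2081]
ee_rot: [[0.244, 0.97, -0.0], [0.97, -0.244, -0.0], [-0.0, -0.0, -1.0]]
wrist_force: [-0.3, -0.2, -3.3]
finger_gap: 0.0116
```

>>> jog_arm(
  motion=[
    {"rotation":[0,0,0],"offset":[0,0.05,0],"claw":0},
    {"rotation":[0,0,0],"offset":[0,0,0],"claw":0},
    {"rotation":[0,0,0],"offset":[0,0,0],"claw":0},
    {"rotation":[0,0,0],"offset":[0,0,0],"claw":0},
    {"rotation":[0,0,0],"offset":[0,0,0],"claw":0},
  ],
)

```text
time_s: 11.68
tool_pos: [0.5837, -0.2328, 0.2081]
ee_rot: [[0.245, 0.97, -0.0], [0.97, -0.245, 0.0], [0.0, -0.0, -1.0]]
wrist_force: [-3.7, 0.4, -2.0]
finger_gap: 0.0115
```

>>> jog_arm(
  motion=[
    {"rotation":[0,0,0],"offset":[0,-0.1,0],"claw":0},
    {"rotation":[0,0,0],"offset":[0,0,0],"claw":0},
    {"rotation":[0,0,0],"offset":[0,0,0.1],"claw":0},
    {"rotation":[0,0,0],"offset":[0,0,0.1],"claw":0},
    {"rotation":[0,0,0],"offset":[0,0,0],"claw":0},
  ],
)

```text
time_s: 12.1
tool_pos: [0.582, -0.2323, 0.2035]
ee_rot: [[0.245, 0.97, -0.0], [0.97, -0.245, 0.0], [0.0, -0.0, -1.0]]
wrist_force: [-0.7, 0.1, -3.1]
finger_gap: 0.011
```

>>> jog_arm(
  motion=[
    {"rotation":[0,0,0],"offset":[0,0,0.1],"claw":0},
    {"rotation":[0,0,0],"offset":[0,0,0.1],"claw":0},
    {"rotation":[0,0,0],"offset":[0,0,0],"claw":0},
    {"rotation":[0,0,0],"offset":[0,0,0],"claw":0},
    {"rotation":[0,0,0],"offset":[0,0,0],"claw":0},
  ],
)

```text
time_s: 12.52
tool_pos: [0.582, -0.2323, 0.2001]
ee_rot: [[0.244, 0.97, 0.0], [0.97, -0.244, -0.0], [0.0, 0.0, -1.0]]
wrist_force: [-0.4, 0.9, -3.0]
finger_gap: 0.0117
```

```bash
python3 look2.py in2; python3 zoom.py z2
```

```text
[ 0.582  -0.2324  0.2002] [[ 0.2445  0.9696  0.0002]
 [ 0.9696 -0.2445 -0.0001]
 [-0.      0.0002 -1.    ]] [-0.3097 -0.1596 -3.4508] 12.6167
yaw -0.24703802135835143 to go in tub axes mm [ -0.3849   0.093  -26.4145] tool [ 0.0941 -0.3899 26.4145]
```

View pics/z2.png

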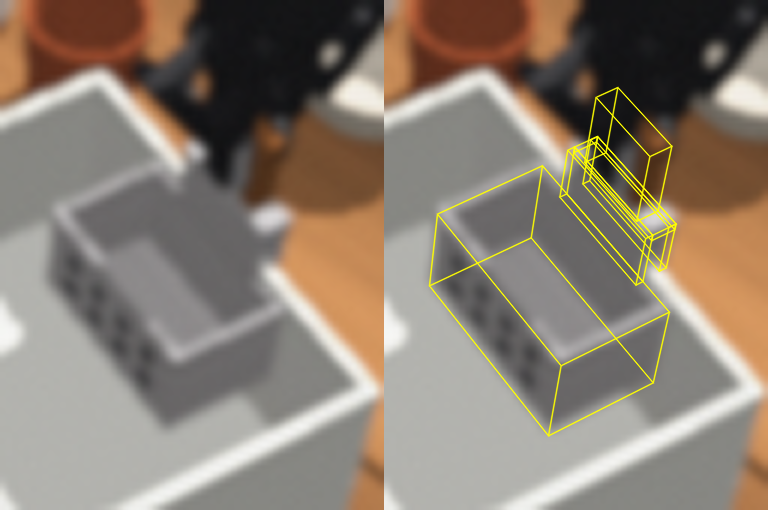

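>>> jog_arm(
  motion=[
    {"rotation":[0,0,0],"offset":[0,0,0.1],"claw":0},
    {"rotation":[0,0,0],"offset":[0,0,0.1],"claw":0},
    {"rotation":[0,0,0],"offset":[0,0,0],"claw":0},
    {"rotation":[0,0,0],"offset":[0,0,0],"claw":0},
    {"rotation":[0,0,0],"offset":[0,0,0],"claw":0},
  ],
)

```text
time_s: 13.08
tool_pos: [0.582, -0.2323, 0.1961]
ee_rot: [[0.244, 0.97, -0.0], [0.97, -0.244, -0.0], [-0.0, -0.0, -1.0]]
wrist_force: [0.8, -0.2, -3.7]
finger_gap: 0.0114
```

>>> jog_arm(
  motion=[
    {"rotation":[0,0,0],"offset":[0,0,0.1],"claw":0},
    {"rotation":[0,0,0],"offset":[0,0,0.1],"claw":0},
    {"rotation":[0,0,0],"offset":[0,0,0],"claw":0},
    {"rotation":[0,0,0],"offset":[0,0,0],"claw":0},
    {"rotation":[0,0,0],"offset":[0,0,0],"claw":0},
  ],
)

```text
time_s: 13.5
tool_pos: [0.582, -0.2324, 0.1921]
ee_rot: [[0.245, 0.97, -0.0], [0.97, -0.245, -0.0], [-0.0, -0.0, -1.0]]
wrist_force: [0.5, 0.1, -3.7]
finger_gap: 0.0111
```

>>> jog_arm(
  motion=[
    {"rotation":[0,0,0],"offset":[0,0,0.1],"claw":0},
    {"rotation":[0,0,0],"offset":[0,0,0.1],"claw":0},
    {"rotation":[0,0,0],"offset":[0,0,0],"claw":0},
    {"rotation":[0,0,0],"offset":[0,0,0],"claw":0},
    {"rotation":[0,0,0],"offset":[0,0,0],"claw":0},
  ],
)

```text
time_s: 13.92
tool_pos: [0.5818, -0.2323, 0.188]
ee_rot: [[0.245, 0.97, -0.0], [0.97, -0.245, 0.0], [0.0, -0.0, -1.0]]
wrist_force: [-1.9, 0.3, -3.6]
finger_gap: 0.0113
```

>>> jog_arm(
  motion=[
    {"rotation":[0,0,0],"offset":[0,0,0.1],"claw":0},
    {"rotation":[0,0,0],"offset":[0,0,0],"claw":0},
    {"rotation":[0,0,0],"offset":[0,0,0],"claw":0},
    {"rotation":[0,0,0],"offset":[0,0,0],"claw":0},
    {"rotation":[0,0,0],"offset":[0,0,0],"claw":0},
  ],
)

```text
time_s: 14.33
tool_pos: [0.5819, -0.2323, 0.1862]
ee_rot: [[0.245, 0.97, -0.0], [0.97, -0.245, -0.0], [-0.0, -0.0, -1.0]]
wrist_force: [-4.0, -0.3, 0.2]
finger_gap: 0.0112
```

>>> jog_arm(
  motion=[
    {"rotation":[0,0,0],"offset":[0,0,0.1],"claw":0},
    {"rotation":[0,0,0],"offset":[0,0,0],"claw":0},
    {"rotation":[0,0,0],"offset":[0,0,0],"claw":0},
    {"rotation":[0,0,0],"offset":[0,0,0],"claw":0},
    {"rotation":[0,0,0],"offset":[0,0,0],"claw":0},
  ],
)

```text
time_s: 14.75
tool_pos: [0.5819, -0.2324, 0.1842]
ee_rot: [[0.245, 0.97, 0.0], [0.97, -0.245, -0.0], [-0.0, 0.0, -1.0]]
wrist_force: [-2.5, 1.5, 1.1]
finger_gap: 0.0111
```

>>> jog_arm(
  motion=[
    {"rotation":[0,0,0],"offset":[0,0,0.1],"claw":0},
    {"rotation":[0,0,0],"offset":[0,0,0],"claw":0},
    {"rotation":[0,0,0],"offset":[0,0,0],"claw":0},
    {"rotation":[0,0,0],"offset":[0,0,0],"claw":0},
    {"rotation":[0,0,0],"offset":[0,0,0],"claw":0},
  ],
)

```text
time_s: 15.17
tool_pos: [0.5819, -0.2324, 0.1821]
ee_rot: [[0.245, 0.97, -0.0], [0.97, -0.245, -0.0], [-0.0, -0.0, -1.0]]
wrist_force: [-3.9, 2.1, 1.6]
finger_gap: 0.0114
```

>>> jog_arm(
  motion=[
    {"rotation":[0,0,0],"offset":[0,0,0.1],"claw":0},
    {"rotation":[0,0,0],"offset":[0,0,0],"claw":0},
    {"rotation":[0,0,0],"offset":[0,0,0],"claw":0},
    {"rotation":[0,0,0],"offset":[0,0,0],"claw":0},
    {"rotation":[0,0,0],"offset":[0,0,0],"claw":0},
  ],
)

```text
time_s: 15.58
tool_pos: [0.5819, -0.2324, 0.1801]
ee_rot: [[0.244, 0.97, -0.0], [0.97, -0.244, 0.0], [-0.0, -0.0, -1.0]]
wrist_force: [-5.3, 1.0, 2.2]
finger_gap: 0.0117
```

>>> jog_arm(
  motion=[
    {"rotation":[0,0,0],"offset":[0,0,0.1],"claw":0},
    {"rotation":[0,0,0],"offset":[0,0,0],"claw":0},
    {"rotation":[0,0,0],"offset":[0,0,0],"claw":0},
    {"rotation":[0,0,0],"offset":[0,0,0],"claw":0},
    {"rotation":[0,0,0],"offset":[0,0,0],"claw":0},
  ],
)

```text
time_s: 16.0
tool_pos: [0.5819, -0.2323, 0.1783]
ee_rot: [[0.245, 0.97, 0.0], [0.97, -0.245, -0.0], [-0.0, 0.0, -1.0]]
wrist_force: [-5.0, 0.8, 4.0]
finger_gap: 0.0115
```

>>> jog_arm(
  motion=[
    {"rotation":[0,0,0],"offset":[0,0,0.1],"claw":0},
    {"rotation":[0,0,0],"offset":[0,0,0],"claw":0},
    {"rotation":[0,0,0],"offset":[0,0,0],"claw":0},
    {"rotation":[0,0,0],"offset":[0,0,0],"claw":0},
    {"rotation":[0,0,0],"offset":[0,0,0],"claw":0},
  ],
)

```text
time_s: 16.42
tool_pos: [0.5818, -0.2323, 0.1764]
ee_rot: [[0.245, 0.97, 0.0], [0.97, -0.245, -0.0], [-0.0, 0.0, -1.0]]
wrist_force: [-5.7, 1.1, 4.1]
finger_gap: 0.0116
```

>>> jog_arm(
  motion=[
    {"rotation":[0,0,0],"offset":[0,0,0.1],"claw":0},
    {"rotation":[0,0,0],"offset":[0,0,0],"claw":0},
    {"rotation":[0,0,0],"offset":[0,0,0],"claw":0},
    {"rotation":[0,0,0],"offset":[0,0,0],"claw":0},
    {"rotation":[0,0,0],"offset":[0,0,0],"claw":0},
  ],
)

```text
time_s: 16.83
tool_pos: [0.5818, -0.2323, 0.1745]
ee_rot: [[0.245, 0.97, -0.0], [0.97, -0.245, -0.0], [-0.0, -0.0, -1.0]]
wrist_force: [-6.5, 0.8, 5.6]
finger_gap: 0.011
```

>>> jog_arm(
  motion=[
    {"rotation":[0,0,0],"offset":[0,0,0.1],"claw":0},
    {"rotation":[0,0,0],"offset":[0,0,0],"claw":0},
    {"rotation":[0,0,0],"offset":[0,0,0],"claw":0},
    {"rotation":[0,0,0],"offset":[0,0,0],"claw":0},
    {"rotation":[0,0,0],"offset":[0,0,0],"claw":0},
  ],
)

```text
time_s: 17.25
tool_pos: [0.5817, -0.2323, 0.1726]
ee_rot: [[0.245, 0.97, -0.0], [0.97, -0.245, -0.0], [-0.0, -0.0, -1.0]]
wrist_force: [-7.4, 1.6, 6.4]
finger_gap: 0.0112
```

```bash
python3 look2.py in3; python3 zoom.py z3
```

```text
[ 0.5817 -0.2323  0.1726] [[ 0.2445  0.9696 -0.0001]
 [ 0.9696 -0.2445 -0.    ]
 [-0.0001 -0.0001 -1.    ]] [-6.9991  1.7749  7.0119] 17.35
yaw -0.24704456354386128 to go in tub axes mm [-0.0462  0.0826  1.1856] tool [ 0.0825 -0.0463 -1.1856]
```

View pics/z3.png

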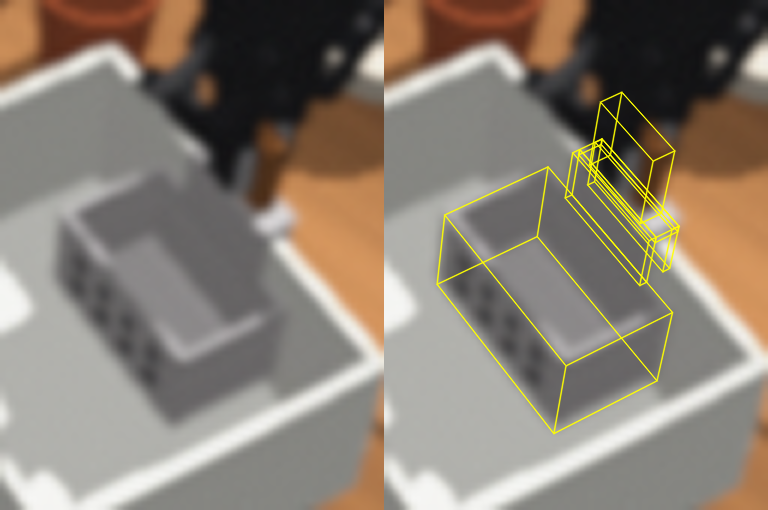

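View pics/in3.png

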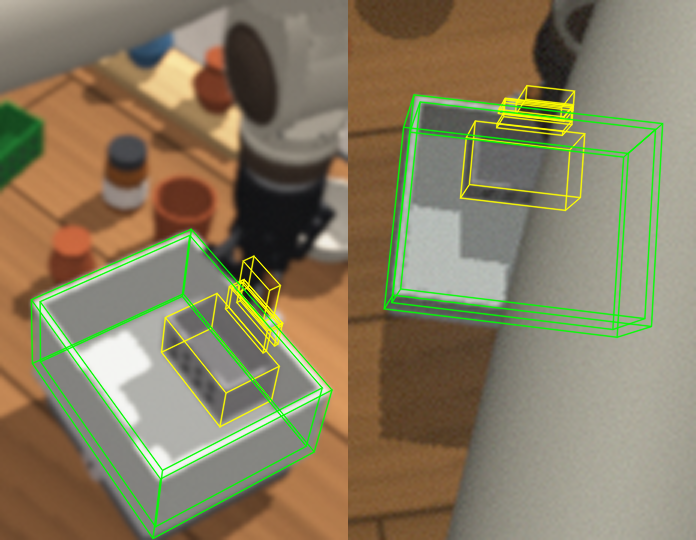

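>>> jog_arm(
  motion=[
    {"rotation":[0,0,0],"offset":[0,0,0.1],"claw":0},
    {"rotation":[0,0,0],"offset":[0,0,0],"claw":0},
    {"rotation":[0,0,0],"offset":[0,0,0],"claw":0},
    {"rotation":[0,0,0],"offset":[0,0,0],"claw":0},
    {"rotation":[0,0,0],"offset":[0,0,0],"claw":0},
  ],
)

```text
time_s: 17.82
tool_pos: [0.5816, -0.2323, 0.1707]
ee_rot: [[0.245, 0.97, -0.0], [0.97, -0.245, -0.0], [-0.0, -0.0, -1.0]]
wrist_force: [-8.5, 2.4, 7.8]
finger_gap: 0.011
```

>>> jog_arm(
  motion=[
    {"rotation":[0,0,0],"offset":[0,0,0.1],"claw":0},
    {"rotation":[0,0,0],"offset":[0,0,0],"claw":0},
    {"rotation":[0,0,0],"offset":[0,0,0],"claw":0},
    {"rotation":[0,0,0],"offset":[0,0,0],"claw":0},
    {"rotation":[0,0,0],"offset":[0,0,0],"claw":0},
  ],
)

```text
time_s: 18.23
tool_pos: [0.5813, -0.2322, 0.1681]
ee_rot: [[0.245, 0.97, -0.001], [0.97, -0.245, 0.0], [0.0, -0.001, -1.0]]
wrist_force: [-8.2, 2.0, 4.4]
finger_gap: 0.0115
```

>>> jog_arm(
  motion=[
    {"rotation":[0,0,0],"offset":[0,0,0.1],"claw":0},
    {"rotation":[0,0,0],"offset":[0,0,0],"claw":0},
    {"rotation":[0,0,0],"offset":[0,0,0],"claw":0},
    {"rotation":[0,0,0],"offset":[0,0,0],"claw":0},
    {"rotation":[0,0,0],"offset":[0,0,0],"claw":0},
  ],
)

```text
time_s: 18.65
tool_pos: [0.5814, -0.2322, 0.1665]
ee_rot: [[0.245, 0.97, -0.001], [0.97, -0.245, 0.0], [0.0, -0.001, -1.0]]
wrist_force: [-9.0, 1.5, 6.8]
finger_gap: 0.0114
```

>>> jog_arm(
  motion=[
    {"rotation":[0,0,0],"offset":[0,0,0.1],"claw":0},
    {"rotation":[0,0,0],"offset":[0,0,0],"claw":0},
    {"rotation":[0,0,0],"offset":[0,0,0],"claw":0},
    {"rotation":[0,0,0],"offset":[0,0,0],"claw":0},
    {"rotation":[0,0,0],"offset":[0,0,0],"claw":0},
  ],
)

```text
time_s: 19.07
tool_pos: [0.5814, -0.2322, 0.1648]
ee_rot: [[0.245, 0.97, -0.001], [0.97, -0.245, 0.0], [-0.0, -0.001, -1.0]]
wrist_force: [-8.9, 3.0, 8.5]
finger_gap: 0.0108
```

>>> jog_arm(
  motion=[
    {"rotation":[0,0,0],"offset":[0,0,0.1],"claw":0},
    {"rotation":[0,0,0],"offset":[0,0,0],"claw":0},
    {"rotation":[0,0,0],"offset":[0,0,0],"claw":0},
    {"rotation":[0,0,0],"offset":[0,0,0],"claw":0},
    {"rotation":[0,0,0],"offset":[0,0,0],"claw":0},
  ],
)

```text
time_s: 19.48
tool_pos: [0.5814, -0.2322, 0.1631]
ee_rot: [[0.245, 0.97, -0.0], [0.97, -0.245, -0.0], [-0.0, -0.0, -1.0]]
wrist_force: [-10.6, 2.5, 10.3]
finger_gap: 0.011
```

```bash
python3 look2.py in4; python3 zoom.py z4
```

```text
[ 0.5814 -0.2322  0.1631] [[ 0.2446  0.9696 -0.0003]
 [ 0.9696 -0.2446 -0.    ]
 [-0.0001 -0.0003 -1.    ]] [-9.7515  2.3051 11.093 ] 19.5833
yaw -0.24708401668282043 to go in tub axes mm [ 0.2703  0.0904 10.6817] tool [  0.0893   0.2676 -10.6817]
```

View pics/z4.png

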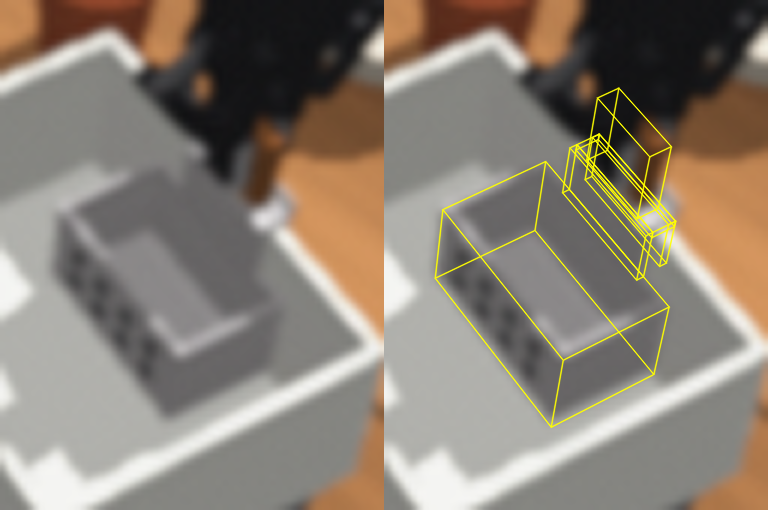

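>>> jog_arm(
  motion=[
    {"rotation":[0,0,0],"offset":[0,0,0.1],"claw":0},
    {"rotation":[0,0,0],"offset":[0,0,0],"claw":0},
    {"rotation":[0,0,0],"offset":[0,0,0],"claw":0},
    {"rotation":[0,0,0],"offset":[0,0,0],"claw":0},
    {"rotation":[0,0,0],"offset":[0,0,0],"claw":0},
  ],
)

```text
time_s: 20.05
tool_pos: [0.5814, -0.2322, 0.1614]
ee_rot: [[0.245, 0.97, 0.0], [0.97, -0.245, -0.0], [-0.0, 0.0, -1.0]]
wrist_force: [-11.2, 3.6, 12.0]
finger_gap: 0.0114
```

>>> jog_arm(
  motion=[
    {"rotation":[0,0,0],"offset":[0,0,0.08],"claw":0},
    {"rotation":[0,0,0],"offset":[0,0,0],"claw":0},
    {"rotation":[0,0,0],"offset":[0,0,0],"claw":0},
    {"rotation":[0,0,0],"offset":[0,0,0],"claw":0},
    {"rotation":[0,0,0],"offset":[0,0,0],"claw":0},
  ],
)

```text
time_s: 20.47
tool_pos: [0.5814, -0.2322, 0.1601]
ee_rot: [[0.245, 0.97, 0.0], [0.97, -0.245, -0.0], [-0.0, 0.0, -1.0]]
wrist_force: [-9.7, 2.7, 13.4]
finger_gap: 0.0115
```

```bash
python3 look2.py in5
python3 - <<'E'
from ov import *
for n,f in(("pre-load","side0"),("z4","in4_s"),("now","in5_s")):
    pass
a=cv2.imread("pics/in4_s.png");b=cv2.imread("pics/in5_s.png")
f=lambda im:cv2.resize(im[190:270,285:345],(360,480),interpolation=cv2.INTER_CUBIC)
cv2.imwrite("pics/z5.png",np.hstack([f(a),f(b)]))
E
```

```text
[ 0.5814 -0.2322  0.1601] [[ 0.2446  0.9696  0.0003]
 [ 0.9696 -0.2446 -0.0002]
 [-0.0001  0.0003 -1.    ]] [-10.7093   1.9988  14.0375] 20.5667
yaw -0.24706537135706355 to go in tub axes mm [ 0.255   0.0556 13.6943] tool [  0.0541   0.2595 -13.6943]
```

View pics/z5.png

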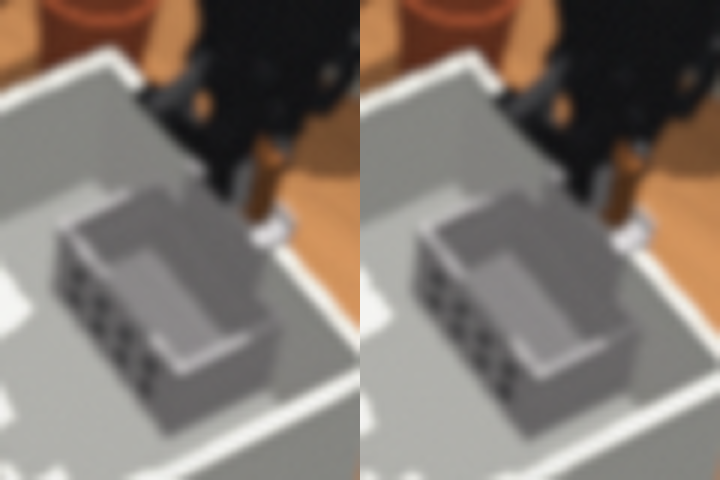

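>>> jog_arm(
  motion=[
    {"rotation":[0,0,0],"offset":[0,0,-0.15],"claw":0},
    {"rotation":[0,0,0],"offset":[0,0,-0.15],"claw":0},
    {"rotation":[0,0,0],"offset":[0,0,-0.15],"claw":0},
    {"rotation":[0,0,0],"offset":[0,0,0],"claw":0},
    {"rotation":[0,0,0],"offset":[0,0,0],"claw":0},
  ],
)

```text
time_s: 20.98
tool_pos: [0.5814, -0.2322, 0.1679]
ee_rot: [[0.245, 0.97, -0.001], [0.97, -0.245, 0.0], [-0.0, -0.001, -1.0]]
wrist_force: [-8.6, 1.4, 5.3]
finger_gap: 0.0109
```

>>> jog_arm(
  motion=[
    {"rotation":[0,0,0],"offset":[0,-0.03,-0.05],"claw":0},
    {"rotation":[0,0,0],"offset":[0,-0.02,0],"claw":0},
    {"rotation":[0,0,0],"offset":[0,0,0],"claw":0},
    {"rotation":[0,0,0],"offset":[0,0,0],"claw":0},
    {"rotation":[0,0,0],"offset":[0,0,0],"claw":0},
  ],
)

```text
time_s: 21.4
tool_pos: [0.5813, -0.2322, 0.1686]
ee_rot: [[0.244, 0.97, 0.001], [0.97, -0.244, -0.0], [-0.0, 0.001, -1.0]]
wrist_force: [-2.8, 0.7, 5.6]
finger_gap: 0.0111
```

>>> jog_arm(
  motion=[
    {"rotation":[0,0,0],"offset":[0,0,-0.1],"claw":0},
    {"rotation":[0,0,0],"offset":[0,-0.01,-0.1],"claw":0},
    {"rotation":[0,0,0],"offset":[0,0,0],"claw":0},
    {"rotation":[0,0,0],"offset":[0,0,0],"claw":0},
    {"rotation":[0,0,0],"offset":[0,0,0],"claw":0},
  ],
)

```text
time_s: 21.82
tool_pos: [0.5809, -0.2321, 0.1723]
ee_rot: [[0.245, 0.97, -0.0], [0.97, -0.245, 0.0], [0.0, -0.0, -1.0]]
wrist_force: [-1.0, 0.3, 0.5]
finger_gap: 0.0114
```

>>> jog_arm(
  motion=[
    {"rotation":[0,0,0],"offset":[0,0,0],"claw":0.2},
    {"rotation":[0,0,0],"offset":[0,0,0],"claw":0.4},
    {"rotation":[0,0,0],"offset":[0,0,0],"claw":0.6},
    {"rotation":[0,0,0],"offset":[0,0,0],"claw":0.6},
    {"rotation":[0,0,0],"offset":[0,0,0],"claw":0.6},
  ],
)

```text
time_s: 22.23
tool_pos: [0.5809, -0.2321, 0.1725]
ee_rot: [[0.244, 0.97, 0.0], [0.97, -0.244, -0.0], [0.0, 0.0, -1.0]]
wrist_force: [0.3, 0.3, 0.9]
finger_gap: 0.0513
```

>>> jog_arm(
  motion=[
    {"rotation":[0,0,0],"offset":[0,0,0],"claw":0.6},
    {"rotation":[0,0,0],"offset":[0,0,0],"claw":0.6},
    {"rotation":[0,0,0],"offset":[0,0,-0.2],"claw":0.6},
    {"rotation":[0,0,0],"offset":[0,0,-0.3],"claw":0.6},
    {"rotation":[0,0,0],"offset":[0,0,-0.5],"claw":0.6},
  ],
)

```text
time_s: 22.65
tool_pos: [0.5805, -0.2319, 0.1925]
ee_rot: [[0.245, 0.97, -0.001], [0.97, -0.245, 0.0], [0.0, -0.001, -1.0]]
wrist_force: [-0.7, -1.0, 0.5]
finger_gap: 0.0512
```

>>> jog_arm(
  motion=[
    {"rotation":[0,0,0],"offset":[0,0,-0.8],"claw":0.6},
    {"rotation":[0,0,0],"offset":[0,0,-1],"claw":0.6},
    {"rotation":[0,0,0],"offset":[0,0,-1],"claw":0.6},
    {"rotation":[0,0,0],"offset":[0,0,-1],"claw":0.6},
    {"rotation":[0,0,0],"offset":[0,0,-1],"claw":0.6},
  ],
)

```text
time_s: 23.07
tool_pos: [0.5807, -0.232, 0.2907]
ee_rot: [[0.244, 0.97, 0.001], [0.97, -0.244, -0.0], [-0.0, 0.001, -1.0]]
wrist_force: [0.9, -0.0, -1.0]
finger_gap: 0.0511
```

>>> jog_arm(
  motion=[
    {"rotation":[0,0,0],"offset":[1,0,-0.5],"claw":0.6},
    {"rotation":[0,0,0],"offset":[1,0,0],"claw":0.6},
    {"rotation":[0,0,0],"offset":[1,0,0],"claw":0.6},
    {"rotation":[0,0,0],"offset":[1,0,0],"claw":0.6},
    {"rotation":[0,0,0],"offset":[1,0,0],"claw":0.6},
  ],
)

```text
time_s: 23.48
tool_pos: [0.6054, -0.1343, 0.2998]
ee_rot: [[0.245, 0.97, 0.001], [0.97, -0.245, -0.0], [0.0, 0.001, -1.0]]
wrist_force: [0.5, -0.3, 0.6]
finger_gap: 0.051
```

>>> jog_arm(
  motion=[
    {"rotation":[0,0,0],"offset":[1,0,0],"claw":0.6},
    {"rotation":[0,0,0],"offset":[1,0,0],"claw":0.6},
    {"rotation":[0,0,0],"offset":[1,0,0],"claw":0.6},
    {"rotation":[0,0,0],"offset":[1,0,0],"claw":0.6},
    {"rotation":[0,0,0],"offset":[1,0,0],"claw":0.6},
  ],
)

```text
time_s: 23.9
tool_pos: [0.6298, -0.0372, 0.2997]
ee_rot: [[0.245, 0.97, 0.001], [0.97, -0.245, -0.0], [0.0, 0.001, -1.0]]
wrist_force: [0.3, -0.6, -1.0]
finger_gap: 0.0511
```

Run:
```python
from ov import *
s=eyes.capture("side");t=eyes.capture("top");print(r.get_state()["wrist_force"],r.get_state()["time_s"])
tv=np.array([.4973,-.2109,-.2473]);sk=.0013
bx=place(tv,[[.087-.0345,0,0]],0)[0]
B=(BASK,[bx[0],bx[1],tv[2]],.162-sk-.085,(0,255,255));T=(TUB,tv,.062-sk,(0,255,0))
a=draw(s,"pics/x.png",280,185,65,85,6,[]);b=draw(s,"pics/x.png",280,185,65,85,6,[B,T])
cv2.imwrite("pics/f1.png",np.hstack([a,b]))
a=draw(t,"pics/x.png",300,130,65,85,6,[]);b=draw(t,"pics/x.png",300,130,65,85,6,[B,T])
cv2.imwrite("pics/f2.png",np.hstack([a,b]))
cv2.imwrite("pics/f3.png",s["image"])
```

```text
[ 0.1198 -0.1676 -0.2983] 24.0
```

View pics/f1.png

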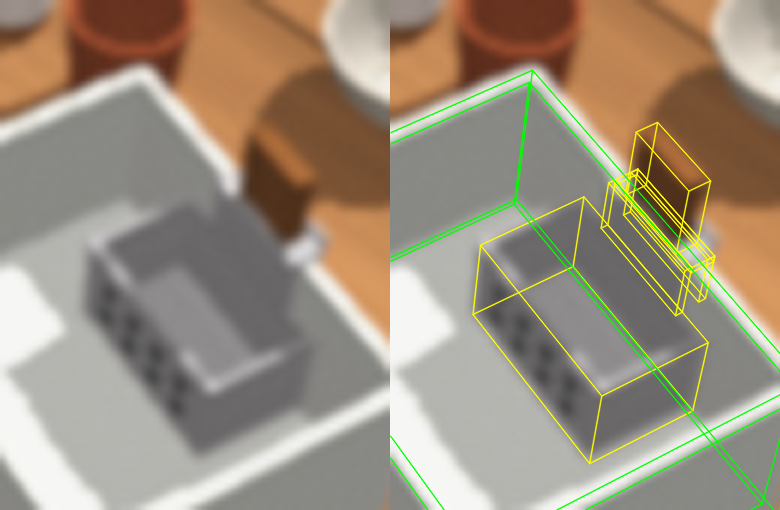

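View pics/f2.png

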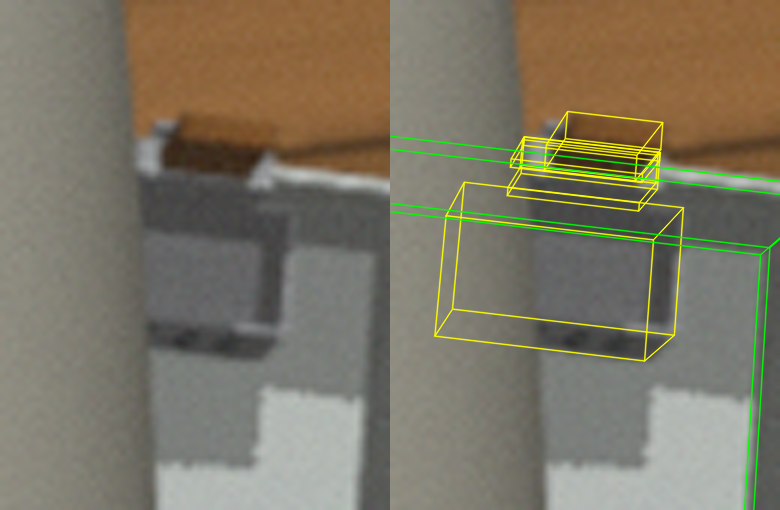

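View pics/f3.png

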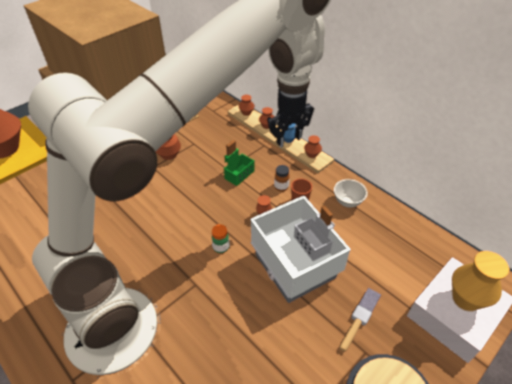

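>>> jog_arm(
  motion=[
    {"rotation":[0,0,0],"offset":[0.9,-0.7,0],"claw":0.6},
    {"rotation":[0,0,0],"offset":[0.9,-0.7,0],"claw":0.6},
    {"rotation":[0,0,0],"offset":[0.9,-0.7,0],"claw":0.6},
    {"rotation":[0,0,0],"offset":[0.9,-0.7,0],"claw":0.6},
    {"rotation":[0,0,0],"offset":[0.9,-0.7,0],"claw":0.6},
  ],
)

```text
time_s: 24.42
tool_pos: [0.5833, 0.0664, 0.2994]
ee_rot: [[0.245, 0.969, 0.001], [0.969, -0.245, -0.0], [0.0, 0.001, -1.0]]
wrist_force: [0.7, 0.4, -0.2]
finger_gap: 0.0514
```

>>> jog_arm(
  motion=[
    {"rotation":[0,0,0],"offset":[0.9,-0.7,0],"claw":0.6},
    {"rotation":[0,0,0],"offset":[0.9,-0.7,0],"claw":0.6},
    {"rotation":[0,0,0],"offset":[0.9,-0.7,0],"claw":0.6},
    {"rotation":[0,0,0],"offset":[0.9,-0.7,0],"claw":0.6},
    {"rotation":[0,0,0],"offset":[0,0,0],"claw":0.6},
  ],
)

```text
time_s: 24.83
tool_pos: [0.5459, 0.1519, 0.2998]
ee_rot: [[0.242, 0.97, 0.001], [0.97, -0.242, 0.001], [0.001, 0.001, -1.0]]
wrist_force: [-0.3, -1.2, -0.9]
finger_gap: 0.0515
```

```bash
cat > fin.py <<'E'
from ov import *
s=eyes.capture("side");t=eyes.capture("top")
tv=np.array([.4973,-.2109,-.2473]);sk=.0013
bx=place(tv,[[.087-.036,0,0]],0)[0]
B=(BASK,[bx[0],bx[1],tv[2]],.162-sk-.085,(0,255,255));T=(TUB,tv,.062-sk,(0,255,0))
a=draw(t,"pics/x.png",300,135,65,70,6,[]);b=draw(t,"pics/x.png",300,135,65,70,6,[B,T])
cv2.imwrite("pics/g2.png",np.hstack([a,b]))
a=draw(s,"pics/x.png",280,185,65,85,8,[]);cv2.imwrite("pics/g1.png",a)
cv2.imwrite("pics/g3.png",t["image"])
E
python3 fin.py
```

```text
(no output)
```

View pics/g2.png

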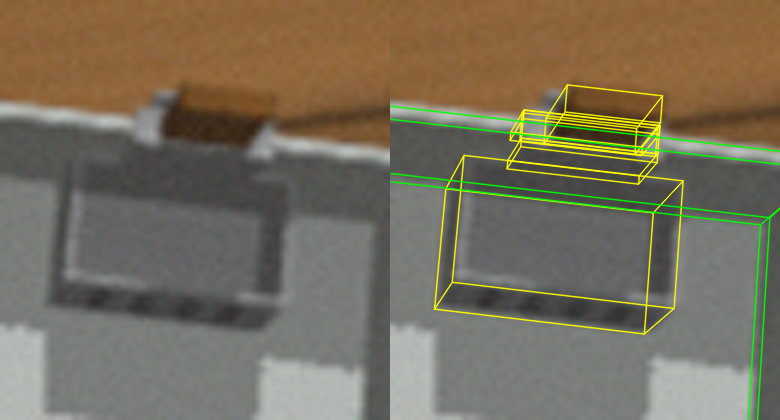

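View pics/g1.png

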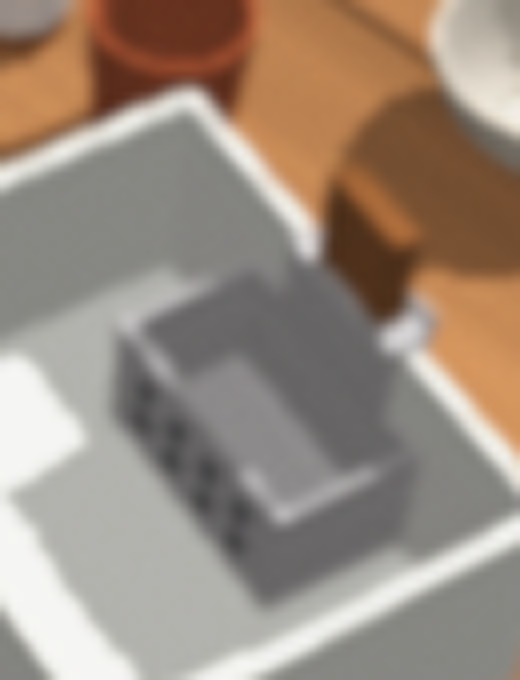

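View pics/g3.png

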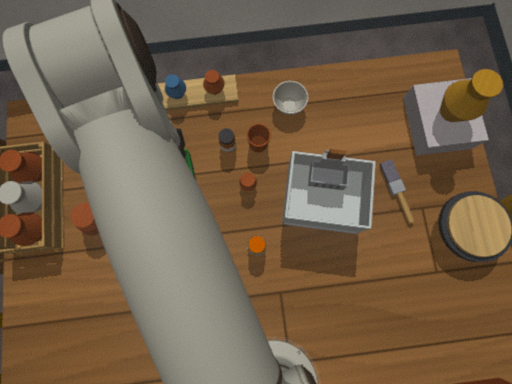

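```bash
cat > pf.py <<'E'
from h import *
ks=cam(eyes.capture("side"));kt=cam(eyes.capture("top"));print(r.get_state()["time_s"])
C=lambda a,b,z:[a*.03,b*.05,z]
Ms=np.array([C(-1,1,.055),C(-1,-1,.055),C(1,-1,.055),C(-1,-1,0),C(1,-1,0),[.0405,-.02,.134]])
ps=crop2px([(120,322),(281,522),(414,460),(268,606),(402,556),(420,237)],280,185,8)
Mt=np.array([C(1,-1,.055),C(-1,-1,.055),C(-1,1,.055),C(-1,-1,0),[.0405,-.02,.134],[.0405,.02,.134]])
pt=crop2px([(293,183),(284,302),(50,300),(268,328),(275,95),(180,84)],300,135,6)
tv=np.array([.4973,-.2109,-.2473])
def X(v,M): # v: offset of basket origin-slot in tub axes (mm), euler deg
    R=Ro.from_euler('xyz',v[3:6],degrees=True)
    L=R.apply(M-[.0345,0,.085])+v[:3]/1e3+[.087,0,.1]
    return place(tv,L,.062)
for name,o in(("side",[(ks,Ms,ps)]),("both",[(ks,Ms,ps),(kt,Mt,pt)])):
    fn=lambda v:np.concatenate([(proj(k,X(v,M))-p).ravel() for k,M,p in o])
    s=least_squares(fn,np.zeros(6),loss='soft_l1',x_scale=[1,1,1,1,1,1])
    J=s.jac;cov=np.linalg.inv(J.T@J)*np.mean(s.fun**2)
    print(name,s.x,"sd",np.sqrt(np.diag(cov)),"rms",np.sqrt(np.mean(s.fun**2)))
E
python3 pf.py
```

```text
25.0333
side [  7.9925   8.9603 -16.3331  -2.1247   0.6293  -1.5726] sd [ 7.4612  7.7168 13.9995  1.4237  1.4525  1.3957] rms 0.5699131937632377
both [-2.078  -0.164   1.7111 -0.5862 -0.4359 -0.1771] sd [1.6425 1.2974 2.9679 1.5979 1.4459 1.8695] rms 1.0380151896028846
```

```bash
python3 -c "
from station import ticket
print(ticket.close_job())"
```

```text
the job is handed in; nothing more can be done
None
```

The steel basket now hangs inside the white tub, its lip hooked over the +x wall and down between that wall and the clip. I let go, moved the arm clear and handed the job in at about 25 s.

**How it went in:** I gripped the wooden tab and touched the back plate lightly against the inner wall to centre the slot; that agreed with the camera estimate to well under 1 mm. The push fell from about 11 N to 8 N as the lip passed the clip's throat. It then rose at roughly the scale's own stiffness, which means the bridge was on the rim. I pressed to at most about 17 N, then eased to nearly zero load before opening the gripper.

**Last checks:**
- **Seating:** Arm height and force put the lip within about 0.2 mm of fully home, assuming the tab did not slip in the grip. The image fit put it 1.7 mm high, with an uncertainty of 3 mm, so it neither confirms nor contradicts that. I relied on the force evidence.
- **Straightness:** The fit from both cameras showed a tilt of about 0.5° or less, uncertain by about 1.5°. The side camera alone fitted the position poorly, so I did not use it.
- **Surroundings:** The wrist force was near zero with the arm clear. The bystanders look unmoved in the last pictures, though in the last top view the arm covers most of the green look-alike.

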